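Set the drill guide and hold a shelf bracket in the jig's corner

ROBOT

A 6-joint arm with a two-finger parallel gripper is mounted at the origin on a cart in front of the work surface, level with it; the furniture and walls round the work are solid. World frame = base frame: x ahead of the robot, y to its left, z up, the work surface at z = 0. Lengths are in m, angles in rad, forces in N, time in s.
With the tool pointing down it reaches from about 0.375 to 0.975 m from the base axis. Payload 3.8 kg.
Tool frame: the origin (TCP) lies midway between the tips of the shut fingers; the grasp point (between the pads) lies 19 mm behind it; z points along the fingers, y is the line along which they close (so a half turn about z gives the same grasp; the last joint's range is limited). The gripper opens to 88 mm and grips with 3 to 60 N. Pads are 18 mm wide; open, the fingers measure 123 mm over their backs; the gripper's body (75 mm by 187 mm) begins 45 mm behind the grasp point.
Start: joints at [-1.169, 0.264, 1.604, -0, 1.274, -0.037], TCP at [0.287, -0.611, 0.239] pointing down, gripper open.
Joint ranges: [-2.63, 2.63], [-0.94, 2.18], [0.31, 2.57], [-1.31, 4.45], [0, 2.66], [-2.55, 2.55]. Speed limits (rad/s): [2.57, 2.57, 3.14, 3.14, 3.14, 3.14].

INTERFACE

Orientations are given as a rotation vector (axis times angle).
In Python, from cell import manip, cams, eoat, telemetry gives the robot as it stands (manip), with the cameras (cams), the gripper (eoat) and the readings (telemetry). Calls block until the motion is done:
- manip.move_pose(position, orientation): joint-space move of the TCP to a pose.
- manip.move_linear(position, rate=0.15, rot=None): straight line of the TCP; rot=None keeps the orientation; rate is the mean speed in m/s.
- manip.set_joints(angles): joint-space move.
- eoat.set_gripper(opening, force=None): finger opening in m; force is the grip in N (None keeps the last); returns when the fingers have stopped.
- manip.dwell(seconds).
- manip.inverse_kinematics(position, orientation): joint angles nearest the present ones, or None.
- telemetry.state(): the state.
- cams.capture(name): name is "scene" or "top"; returns a dict with "image" (420x560x3 uint8, blue, green, red), "z_map" (420x560 float32, m along the optical axis (not along the pixel's ray), 0 where there is no reading), "intrinsics" (3x3 intrinsics, pixels), "position" and "orientation" of the camera in the world. Camera axes: x right, y down, z forward; pixel columns grow to the right and rows downward; lengths in m; the calibration is good to about 2 mm. A picture is of the moment at which its call begins.
A pose or a line that the arm cannot do raises manip.IKError and nothing moves.
- manip.close_job(): hands the job in; it is judged then, once.
The state is a dict: "clock": time; "joint_pos": joint angles; "joint_velocities": joint speeds; "tau": joint torques, N m; "tool_pos": TCP position; "tcp_rot": TCP orientation; "contact_force": force on the tool from outside, world axes, zero at the start; "moment": the same for the moment, N m; "gripper_width": finger opening in m; "grasp_force": force on a finger pad.
Only numpy, scipy, OpenCV 4.12 (cv2) and the standard library are available. Lean on these libraries where they do the work, as an engineer would, in place of code of your own. Each camera call takes 0.05 s, during which the arm holds its last target. There are 200 camera calls.

TASK

Get the steel shelf bracket ready for drilling: first turn the black knob on the plywood jig until the drill guide's pointer lines up with the tip of the grey index clip on the scale. Then take the bracket by its upright leg, bring its flange in flat under the drill guide and press it into the corner so that it touches both aluminium fences at once, its far end on the back fence and its long edge on the side fence. Finish while still holding it pressed there; do not move the clip, and leave the other things where they are.

Things in the scene. Friction and masses are not known exactly. Their poses are not given: they have to be found in the camera images.
- jig: fixed drilling jig on the worktop. Plywood board 176 (x) x 240 (y) x 10 mm; origin at the centre of its underside; x points to the back fence, y to the side fence and the knob, z up. On it: back fence (inner face at x = +68 mm), side fence (inner face at y = +20 mm), drill guide, scale, knob. Nothing stands on the board where x < 68 and y < 20 mm but the overhanging guide arm
- jig_corner (a point): point where the inner faces of the two fences meet, on the board's top (10 mm above the worktop); at (68, 20, 10) mm in the jig frame, axes as the jig's
- fence_back: fixed aluminium bar 12 (x) x 112 (y) x 14 mm high on the board, origin at the centre of its underside, at (74, -48, 10) mm in the jig frame; its face towards -x is the stop for the bracket's far end
- fence_side: fixed aluminium bar 130 (x) x 12 (y) x 14 mm high on the board, origin at the centre of its underside, at (-7, 26, 10) mm in the jig frame; its face towards -y is the stop for the bracket's long edge
- knob (a joint): turn of the knob in rad, 0 to 1.6, growing clockwise seen from above; stays where it is left (friction about 0.07 N m). Each rad draws the drill guide 20 mm towards the jig's -x
- knob_grip (a point): on the knob's vertical axis, 47 mm above the worktop, at (-50, 75, 47) mm in the jig frame; its axes turn with the knob. The knob has an upright grip bar 38 mm long (its own x), 14 mm thick (its own y), from 24 to 54 mm above the worktop, on a disc of 20 mm radius; at knob value 0 the bar lies along the jig's x
- pointer_tip (a point): tip of the thin steel pointer on the drill guide's carriage, at (50 mm - travel, 66 mm, 26 mm) in the jig frame, axes as the jig's; travel = 20 mm x knob value
- guide_bush (a point): centre of the underside of the drill guide's bush (steel, 16 mm across, 18 mm tall), at (50 mm - travel, 0, 30 mm) in the jig frame, axes as the jig's. It hangs on an arm 14 mm wide that comes over the side fence, so guide and arm overhang the corner space down to jig y = -8 mm; 20 mm free height between bush and board
- index_tip (a point): tip of the thin steel finger on the grey index clip (12x12x10 mm) that sits on the scale, facing the pointer; at (x, 67, 26) mm in the jig frame, where x is 22 to 40; axes as the jig's. The pointer is set when both tips have the same jig x. The clip stays where it is (friction 4 N) unless pushed
- bracket: loose steel shelf bracket, L-shaped, 0.2 to 0.42 kg: flat flange 110 (x) x 56 (y) x 6 mm, and at its -x end an upright leg 10 mm thick (x from -55 to -45 mm), 56 mm wide, 50 mm high. Origin at the centre of the flange's underside, x from the leg to the far end, z up. Pinch the leg across its 10 mm. When seated its axes are parallel to the jig's and it lies on the board
- bracket_corner (a point): the corner of the flange's underside that goes into the jig's corner: (55, 28, 0) mm in the bracket frame, axes as the bracket's
- measure: yellow tape measure standing on edge, 43x80x60 mm, loose bystander behind and right of the jig; leave it alone
- driver: screwdriver with a thick handle, 191x27x26 mm, loose bystander lying behind the bracket; leave it alone
- battery: battery pack, 96x60x51 mm, loose bystander to the right of the bracket; leave it alone

How it is judged:
By the outcome, as a careful person would: the job done as asked, in the order asked, and still so for the second after the job is handed in, while the arm keeps its last pose, push and grip.
It also fails if it takes over 72 s, if anything falls off the work surface, if the arm or the gripper's body presses on something with over 40 N, if the wrist force passes 120 N, or if a joint passes its speed limit or range.

## Working session

There is one attempt and no reset: what is moved stays moved. The work goes in short steps, each a Python script; the robot and the scene stay as the last script left them, time stands still between calls to the robot, and variables do not carry over. Pictures are saved under pics/ and viewed, at most 10 in all, crops included, and the job is handed in when it is done.

```bash
mkdir -p pics; ls
python3 - <<'E'
from cell import manip, cams, eoat, telemetry
import cv2,numpy as np
for n in("scene","top"):
    c=cams.capture(n);np.savez(f"pics/{n}0.npz",**c);cv2.imwrite(f"pics/{n}0.png",c["image"])
    print(n,c["intrinsics"].tolist(),c["position"],c["orientation"])
print(telemetry.state())
E
```

```text
cell.py
pics
scene [[471.2084072978468, 0.0, 278.4095981398137], [0.0, 471.2084072978468, 204.43567912264746], [0.0, 0.0, 1.0]] [-0.62854     0.19088097  0.64244476] [-1.35355558  1.76127723 -1.13962278]
top [[423.057372604474, 0.0, 278.15497983457516], [0.0, 423.057372604474, 212.86216227907562], [0.0, 0.0, 1.0]] [ 0.36234541 -0.15028922  1.25478297] [-2.16613012  2.11972394 -0.14318256]
{'clock': 0.1, 'joint_pos': array([-1.16890179e+00,  2.64651017e-01,  1.60520853e+00, -1.43910195e-05,
        1.27368755e+00, -3.68769675e-02]), 'joint_velocities': array([-0.00097572, -0.00281757, -0.00200707, -0.00094307,  0.00106457,
        0.0030096 ]), 'tau': array([ 1.61647581e-04, -5.03617609e+01, -3.58072114e+01,  7.30985636e-02,
        2.33489613e-02, -5.44042371e-05]), 'tool_pos': array([ 0.2865223 , -0.61048095,  0.23754617]), 'tcp_rot': array([-3.06441782e+00, -6.83293975e-01,  5.78100697e-04]), 'contact_force': array([-0.59468624,  0.54145459, -0.14610534]), 'moment': array([-0.01112633, -0.00908689, -0.07834358]), 'grasp_force': 0.0, 'gripper_width': 0.08830221053439875}
```

View pics/top0.png

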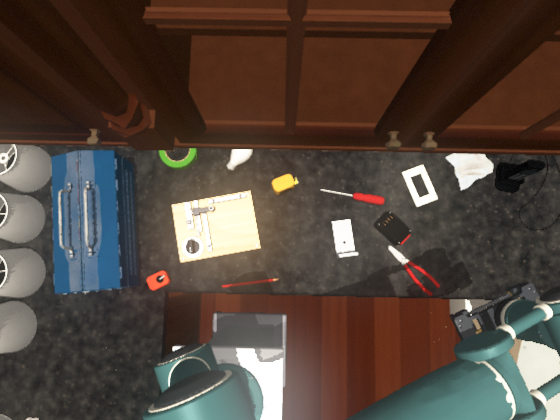

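View pics/scene0.png

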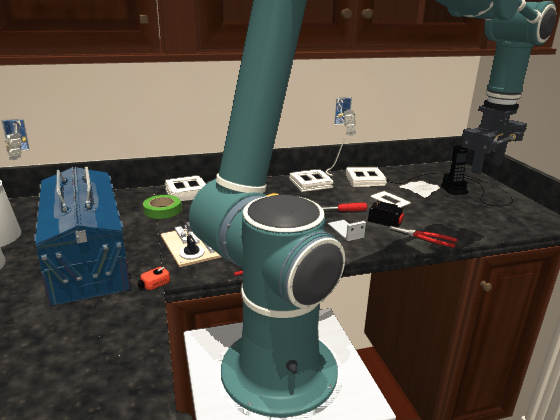

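The top view shows the jig at about (215,226) with the knob at (193,247) and the bracket at about (344,238), leg down at (347,254). The arm hides part of the jig in the scene view. I'll enlarge both.

```bash
cat > h.py <<'E'
import numpy as np,cv2
from scipy.spatial.transform import Rotation as R
def load(n): return dict(np.load(f"pics/{n}.npz"))
def proj(c,P):
    p=(np.atleast_2d(P)-c["position"])@R.from_rotvec(c["orientation"]).as_matrix()
    q=p@c["intrinsics"].T; return q[:,:2]/q[:,2:]
def onplane(c,uv,z):
    uv=np.atleast_2d(uv).astype(float); d=np.c_[uv,np.ones(len(uv))]@np.linalg.inv(c["intrinsics"]).T
    d=d@R.from_rotvec(c["orientation"]).as_matrix().T
    return c["position"]+d*((z-c["position"][2])/d[:,2])[:,None]
def cloud(c):
    v,u=np.mgrid[:420,:560]; z=c["z_map"]
    d=np.stack([u,v,np.ones_like(u)],-1)@np.linalg.inv(c["intrinsics"]).T*z[...,None]
    return d@R.from_rotvec(c["orientation"]).as_matrix().T+c["position"]
def crop(c,x0,y0,x1,y1,k): return cv2.resize(c["image"][y0:y1,x0:x1],None,fx=k,fy=k,interpolation=cv2.INTER_CUBIC)
E
python3 - <<'E'
from h import *
t=load("top0");s=load("scene0")
a=crop(t,165,183,270,267,7); cv2.imwrite("pics/a.png",a)
b=np.hstack([crop(t,325,212,365,264,8),crop(s,325,210,375,262,8)]);cv2.imwrite("pics/b.png",b)
for n,c in(("t",t),("s",s)):
    P=cloud(c); 
    for nm,m in (("jig",(P[...,0]>.2)&(P[...,0]<.6)&(P[...,1]>-.1)&(P[...,1]<.3)),("br",(P[...,0]>.2)&(P[...,0]<.45)&(P[...,1]>-.42)&(P[...,1]<-.28))):
        m&=(c["z_map"]>0)&(P[...,2]>.003)&(P[...,2]<.08); print(n,nm,m.sum(),P[m].min(0),P[m].max(0),np.median(P[m],0))
P=cloud(t);print("table z",np.median(P[255:275,270:330,2]),"board",np.median(P[225:250,215:250,2]))
hsv=cv2.cvtColor(t["image"],cv2.COLOR_BGR2HSV);print(hsv[230,230],hsv[210,225],hsv[240,343],hsv[254,347],hsv[260,300])
E
```

```text
t jig 7091 [ 0.20052699 -0.09994163  0.00300139] [0.59991632 0.29978493 0.07994886] [0.47842949 0.08526881 0.01093405]
t br 381 [ 0.31191715 -0.41939833  0.00300409] [ 0.44998472 -0.28053333  0.05357108] [ 0.42165797 -0.33818565  0.00527061]
s jig 2617 [0.20173545 0.00075352 0.00300107] [0.5960309  0.29988756 0.07998651] [0.40153649 0.15781723 0.01600845]
s br 436 [ 0.30456895 -0.41793532  0.00300191] [ 0.44846446 -0.28197437  0.05384035] [ 0.41514786 -0.3376338   0.01825567]
table z -0.00015590421767086582 board 0.00968038179232189
[ 28  29 255] [ 27  34 255] [ 23   4 252] [ 20   3 254] [15 50 92]
```

View pics/a.png

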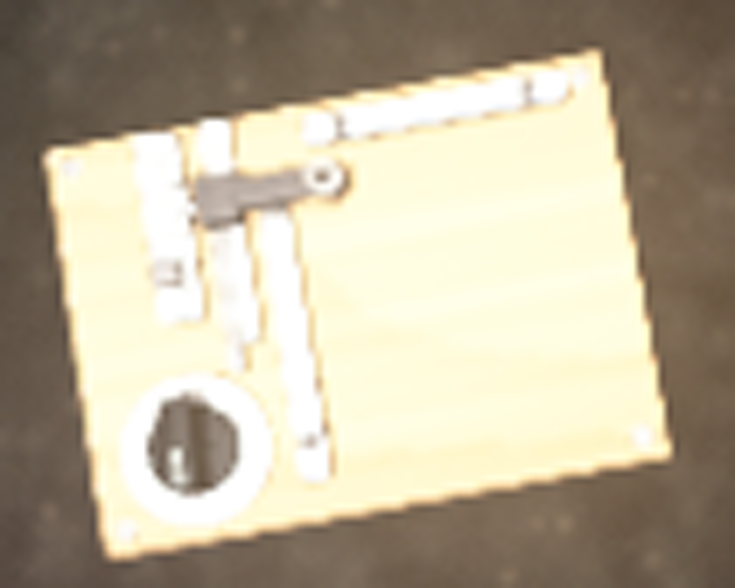

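View pics/b.png

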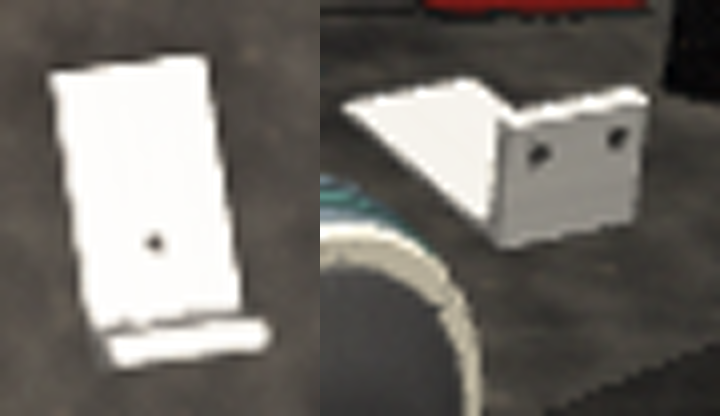

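The top crop shows the board corners at crop (45,150), (600,50), (672,455) and (110,558), with the bar of the knob along jig x (value ≈0). The clip is at crop (168,272) and the guide head at (320,178). The bracket's leg is at the near end. Next I'll fit the poses and make rectified views.

```bash
cat >> h.py <<'E'
def rectify(c,T,x0,x1,y0,y1,z,mm=0.5):
    """image of plane z in frame T(4x4): rows = x descending, cols = y descending"""
    xs=np.arange(x1,x0,-mm/1000);ys=np.arange(y1,y0,-mm/1000)
    X,Y=np.meshgrid(xs,ys,indexing="ij");P=np.stack([X,Y,np.full_like(X,z)],-1).reshape(-1,3)
    uv=proj(c,P@T[:3,:3].T+T[:3,3]).reshape(*X.shape,2).astype(np.float32)
    return cv2.remap(c["image"],uv[...,0],uv[...,1],cv2.INTER_CUBIC),xs,ys
def frame(x,y,yaw,z=0):
    T=np.eye(4);T[:3,:3]=R.from_euler("z",yaw).as_matrix();T[:3,3]=x,y,z;return T
E
cat > fit.py <<'E'
from h import *
def rect(c,box,z,thr):
    im,xs,ys=rectify(c,np.eye(4),*box,z)
    g=(im.max(2)>thr).astype(np.uint8); cs,_=cv2.findContours(g,0,cv2.CHAIN_APPROX_NONE)
    k=max(cs,key=cv2.contourArea); return cv2.minAreaRect(k),k,xs,ys
def w(r,xs,ys):
    b=cv2.boxPoints(r); return np.c_[xs[0]-b[:,1]*.0005,ys[0]-b[:,0]*.0005]
if __name__=="__main__":
    t=load("top0")
    for nm,box,z in(("jig",(.3,.65,-.07,.28),.01),("br",(.25,.5,-.42,-.27),.006)):
        r,k,xs,ys=rect(t,box,z,170); print(nm,np.array(r[1])/2,r[2],w(r,xs,ys).tolist(),cv2.contourArea(k)/4)
E
python3 fit.py
python3 - <<'E'
from h import *
# hand picks from crops: jig board corners TL,TR,BR,BL ; bracket
t=load("top0");s=load("scene0")
a=np.array([[45,150],[600,50],[672,455],[110,558]])/7+[165-.43,183-.43]
P=onplane(t,a,.01);print("jig corners",P.tolist(),np.linalg.norm(np.diff(P,axis=0),axis=1))
b=np.array([[50,73],[207,57]])/8+[325-.44,212-.44];print("flange far",onplane(t,b,.006))
b=np.array([[107,338],[268,318],[272,345],[117,367]])/8+[325-.44,212-.44];print("leg top T",onplane(t,b,.05))
b=np.array([[510-320,128],[648-320,100],[478-320,80],[345-320,107]])/8+[325-.44,210-.44];print("legnear top S",onplane(s,b[:2],.05),"flange far S",onplane(s,b[2:],.006))
E
```

```text
jig [179.85562134 243.43690491] 78.43987274169922 [[0.5622558236122132, 0.18591595321893695], [0.6110396474599838, -0.05258283138275144], [0.43483238816261294, -0.08862519383430478], [0.38604857921600344, 0.149873583316803]] 42046.125
br [89.08170319 66.06228638] 81.53871154785156 [[0.5, -0.29650001086294653], [0.5097204819321632, -0.3618432399630547], [0.4216083884239197, -0.37495083034038545], [0.41188790649175644, -0.30960759937763216]] 4591.25
jig corners [[0.5610859265363863, 0.18401554269266077, 0.010000000000000009], [0.6094239626950354, -0.05156865501273934, 0.010000000000000009], [0.4369718398644714, -0.08727802481582825, 0.010000000000000009], [0.3888444886927696, 0.14668092156546866, 0.010000000000000009]] [0.24049216 0.17611046 0.23885776]
flange far [[ 0.52148796 -0.29357154  0.006     ]
 [ 0.52871649 -0.35180973  0.006     ]]
leg top T [[ 0.42168697 -0.30912293  0.05      ]
 [ 0.42999835 -0.36610671  0.05      ]
 [ 0.42049188 -0.36747654  0.05      ]
 [ 0.41153631 -0.31267888  0.05      ]]
legnear top S [[ 0.41183317 -0.31199976  0.05      ]
 [ 0.4201089  -0.36719814  0.05      ]] flange far S [[ 0.52795175 -0.35314689  0.006     ]
 [ 0.51882223 -0.29635474  0.006     ]]
```

```bash
cat >> h.py <<'E'
J=frame(.4988,.0483,.2021)
B=frame(*(np.array([.4161,-.3398])+.055*np.array([np.cos(.15),np.sin(.15)])),.15)
def jig(p): return J[:3,:3]@np.array(p)/1000+J[:3,3]
E
cat > view.py <<'E'
from h import *
import sys
def sheet(ts,out,z=.026,box=(-.005,.075,.035,.11)):
    o=[]
    for c in ts:
        im,xs,ys=rectify(c,J,*box,z,.2)
        g=im.astype(float); g=np.clip((g-60)/195,0,1)**2.2*255
        for x in range(0,75,10):
            r=int((xs[0]-x/1000)/.0002); cv2.line(g,(0,r),(8 if x%50 else 20,r),(0,0,255),1)
        for y in (66,67): cv2.line(g,(int((ys[0]-y/1000)/.0002),0),(int((ys[0]-y/1000)/.0002),8),(255,0,0),1)
        o.append(g)
    cv2.imwrite(out,np.hstack(o))
if __name__=="__main__":
    t=load("top0");s=load("scene0")
    print(proj(s,[jig(p) for p in([50,66,26],[22,67,26],[40,67,26],[30,75,26])]))
    sheet([t,s],"pics/r0.png")
E
python3 view.py
```

```text
[[182.69197288 230.14873068]
 [185.40465542 234.69722191]
 [183.4195058  231.802303  ]
 [181.62896208 234.0061272 ]][ WARN:0@0.508] global loadsave.cpp:1063 imwrite_ Unsupported depth image for selected encoder is fallbacked to CV_8U.
```

View pics/r0.png

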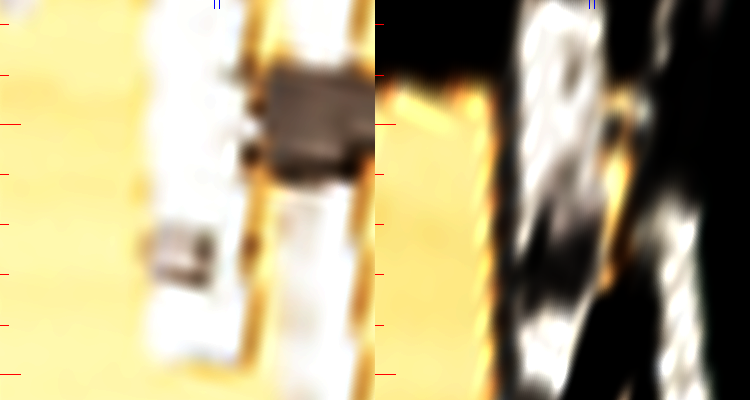

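Rectified top view: the pointer is at row 125 (jig x=50), which confirms the fit, and the clip is around rows 230–285 (x≈24–25). I need finer numbers.

Run:
```python
from h import *
from cell import manip, cams, eoat, telemetry
t=load("top0")
ims=[cams.capture("top") for _ in range(8)]
im=np.mean([c["image"].astype(float) for c in ims],0); z=np.median([c["z_map"] for c in ims],0)
np.savez("pics/topavg.npz",image=im.astype(np.float32),z_map=z,**{k:t[k] for k in("intrinsics","position","orientation")})
print(np.std([c["image"][222,190] for c in ims],0))
Pc=np.array([[25,75,31],[25,67,26],[50,66,26],[25,66,10],[22,67,26],[30,67,26]])
print(proj(t,[jig(p) for p in Pc]))
u0,v0,u1,v1=184,203,202,230
print("blue cols",u0);
for v in range(v0,v1):print(v,im[v,u0:u1,0].round().astype(int))
P=cloud(dict(t,z_map=z));print("z mm")
for v in range(214,228):print(v,(P[v,u0:u1,2]*1000).round().astype(int))
```

```text
[0.69597055 0.70710678 0.33071891]
[[187.62835807 221.09162744]
 [190.69833946 220.81431573]
 [189.76133269 212.45086856]
 [192.17552408 221.42099298]
 [190.85158184 221.81383868]
 [190.44316835 219.14996297]]
blue cols 184
203 [245 254 255 255 255 253 198 184 213 246 255 254 255 252 161 221 221 221]
204 [237 254 254 255 254 250 228 186 220 244 254 254 254 250 162 222 221 221]
205 [232 254 254 254 253 254 249 169 222 234 252 254 254 251 189 221 220 220]
206 [243 255 254 254 252 254 244 160 220 219 243 254 254 253 220 210 221 220]
207 [248 255 255 254 254 255 246 161 209 178 210 241 238 223 168 158 177 189]
208 [245 254 255 255 254 252 241 146 168 157 164 176 172 164 152 150 156 163]
209 [234 252 255 255 254 242 215 170 156 160 157 162 167 168 165 163 164 163]
210 [221 245 255 255 254 254 250 225 158 161 160 165 169 168 163 167 167 169]
211 [210 240 255 255 254 254 254 236 142 162 162 167 171 167 162 173 175 174]
212 [210 244 255 255 254 254 254 247 236 169 164 169 172 175 164 138 135 135]
213 [212 247 255 255 255 254 247 238 207 167 168 172 178 182 163 107 132 176]
214 [214 242 254 2
[... 1374 characters left out ...]
 20 22 22 24 10  9 26 23 22 22 22 17 10]
217 [11 10 11 22 22 22 23 22 22  8 11 25 24 22 23 22 20 11]
218 [10  9 12 22 22 22 22 23 23 15 10 11 23 24 23 22 23 10]
219 [10 11 11 22 19 32 22 22 22 16 10 25 25 24 22 21 22 10]
220 [11 11 12 31 31 33 32 23 22 21 10  9 25 25 21 22 21 11]
221 [11  9  9 32 32 32 31 27 24 20  9 10 24 24 21 22 23 14]
222 [ 9  8  9 32 33 31 30 23 22 22  9 11 25 23 22 21 22 16]
223 [ 9 10 11 32 31 30 29 22 22 21 11  9 22 24 22 21 24 17]
224 [11 10 11 12 22 22 20 24 23 22 12 10 11 26 23 22 22 22]
225 [ 8 10 10 10 23 22 22 22 21 21 15  9 23 24 25 22 20 21]
226 [ 8 10 11 11 22 24 23 21 22 20 19 12 24 25 23 21 22 21]
227 [11 12  9 10 24 22 22 23 23 22 20 12 10 25 24 22 23 22]
```

```bash
python3 - <<'E'
from h import *
t=load("top0"); Ji=np.linalg.inv(J)
def j(uv,z): return ((onplane(t,uv,z)@Ji[:3,:3].T+Ji[:3,3])*1000).round(2).tolist()
print("clip far edge",j([[187,219.5],[188,219.35],[189,219.4]],.032))
print("clip near bottom",j([[187,223.9],[188,223.5]],.022), "near top alt",j([[188,222.7],[189,222.6]],.032))
print("pointer",j([[192,212.3]],.026),"shadow on board f",j([[193,220.2]],.01),j([[193,220.2]],.022))
print("guide head px",proj(t,[jig([50,0,48]),jig([-50,75,54])]))
E
python3 - <<'E'
from h import *
im=load("topavg")["image"]
for a in((206,205,216,214),(186,240,202,256)):
    print(a)
    for v in range(a[1],a[3]):print(v,im[v,a[0]:a[2],0].round().astype(int))
E
```

```text
clip far edge [[29.8, 75.91, 32.0], [29.71, 72.97, 32.0], [29.04, 70.12, 32.0]]
clip near bottom [[18.57, 79.84, 22.0], [19.21, 76.77, 22.0]] near top alt [[19.97, 74.44, 32.0], [19.73, 71.52, 32.0]]
pointer [[49.26, 59.45, 26.0]] shadow on board f [[28.17, 63.04, 10.0]] [[26.23, 60.82, 22.0]]
guide head px [[210.67409256 207.29300366]
 [189.77578017 245.87654712]]
(206, 205, 216, 214)
205 [221 221 221 223 229 230 212 193 219 220]
206 [184 190 205 230 236 232 226 172 172 194]
207 [162 168 205 226 180 178 225 220 131 176]
208 [165 161 203 229 141 149 231 236 118 170]
209 [172 170 185 225 235 241 243 185 114 165]
210 [178 172 163 177 208 215 192 124 141 194]
211 [143 150 160 184 178 166 148 143 193 221]
212 [145 182 189 201 198 192 188 192 220 224]
213 [172 206 217 218 217 218 219 221 225 226]
(186, 240, 202, 256)
240 [254 244 169 135 116 111 126 141 182 249 255 255 255 255 255 244]
241 [254 220  93 104 112 105  78  79  92 168 230 250 255 255 255 254]
242 [253 185  93 104 114 108  79  79  97 116 112 181 252 255 255 255]
243 [251 129  93 105 116 112  80  79  95 119 118 119 195 253 255 255]
244 [223 104  92 106 116 112  82  78  96 120 122 118 131 239 255 255]
245 [153 102  93 106 118 114  84  77  95 121 122 125 122 231 255 255]
246 [118 101  94 107 117 114  87  77  87 109 124 128 120 230 255 255]
247 [106 103  96 169 209 114  90  76  90 116 126 128 119 230 255 255]
248 [161 103  97 194 234 117  95  76  92 118 127 129 119 230 255 255]
249 [179 104  95 167 207 121 104  76  90 116 128 124 167 250 255 255]
250 [242  98  96 157 202 149 111  77  85 111 128 118 219 255 255 255]
251 [254 194  98 163 219 178 114  76  83 108 127 212 254 255 255 255]
252 [255 251 200 140 153 130  92  76  80 121 226 255 255 255 255 255]
253 [255 255 254 249 210 152 154 156 221 253 255 255 255 255 255 247]
254 [255 255 255 255 254 254 254 254 254 255 255 255 255 255 250 215]
255 [253 255 255 255 255 255 255 255 255 255 255 255 255 250 227 210]
```

Run:
```python
from h import *
from cell import manip, cams, eoat, telemetry
t=load("topavg")
print(proj(t,[jig([-50,75,24]),jig([-31,75,54]),jig([-69,75,54])]))
P=cloud(t)[240:254,186:200]; print((P[::2,:,2]*1000).round().astype(int))
m=P[...,2]>.045; q=(P[m]-J[:3,3])@J[:3,:3]; print("bar top jig",q.mean(0)*1000,q.min(0)*1000,q.max(0)*1000)
k=jig([-50,75,0])
def rv(a): return (R.from_euler("z",a)*R.from_euler("x",np.pi)).as_rotvec()
a0=.2021+np.pi
for a in(a0,a0-1.27,a0-1.4):
    print(manip.inverse_kinematics([k[0],k[1],.03],rv(a)))
for z in (.16,.22): print(manip.inverse_kinematics([k[0],k[1],z],rv(a0)))
```

```text
[[191.98696658 246.54744908]
 [188.77881413 239.30450198]
 [190.77721453 252.47804766]]
[[15 17 53 54 53 53 51 36 25 24 16 16 16 17]
 [17 16 55 54 53 54 53 39 27 26 24 24 15 16]
 [21 23 55 52 52 54 54 45 29 24 26 24 25 16]
 [23 24 52 55 54 53 53 48 33 23 23 25 22 22]
 [23 24 53 54 55 52 54 50 36 23 24 24 24 20]
 [19 25 24 53 54 54 54 51 39 24 24 23 20 16]
 [15 16 15 54 53 52 51 44 36 23 19 16 15 16]]
bar top jig [-50.40151872  73.3993914   53.01621729] [-68.00757626  66.83733549  47.14760602] [-32.39529149  81.14693741  55.88172994]
[ 0.19606421  0.07748433  2.25553129  0.          0.80857703 -1.57683211]
[ 1.96064214e-01  7.74843313e-02  2.25553129e+00 -4.44089210e-16
  8.08577035e-01 -3.06832113e-01]
[ 1.96064214e-01  7.74843313e-02  2.25553129e+00 -4.44089210e-16
  8.08577035e-01 -1.76832113e-01]
[ 0.19606421 -0.10655388  2.15320977  0.          1.09493677 -1.57683211]
[ 0.19606421 -0.16222849  2.08554668  0.          1.21827447 -1.57683211]
```

```bash
cat >> h.py <<'E'
def rv(a): return (R.from_euler("z",a)*R.from_euler("x",np.pi)).as_rotvec()
A0=.2021+np.pi
E
cat > turn.py <<'E'
from h import *
from cell import manip, cams, eoat, telemetry
def grip_turn(q_from,q_to):
    k=jig([-50,75,0]); a=A0-q_from
    manip.move_pose([k[0],k[1],.16],rv(a)); eoat.set_gripper(.04,25)
    manip.move_linear([k[0],k[1],.030],.12); eoat.set_gripper(0,25)
    s=telemetry.state();print("grip",s["gripper_width"],s["grasp_force"],s["contact_force"])
    j=np.array(s["joint_pos"]);n=max(2,int(abs(q_to-q_from)/.3)+1)
    for i in range(1,n+1):
        jj=j.copy();jj[5]+=(q_to-q_from)*i/n;manip.set_joints(jj)
    manip.dwell(.2);s=telemetry.state();print("turned",s["joint_pos"][5]-j[5],s["contact_force"],s["moment"])
    eoat.set_gripper(.04);manip.move_linear([k[0],k[1],.16],.2)
def snap(name):
    for n in("top","scene"):
        cs=[cams.capture(n) for _ in range(4)]
        d=dict(cs[0]);d["image"]=np.mean([c["image"].astype(np.float32) for c in cs],0);d["z_map"]=np.median([c["z_map"] for c in cs],0)
        np.savez(f"pics/{n}{name}.npz",**d)
E
python3 - <<'E'
from turn import *
grip_turn(0,1.27)
j=np.array(telemetry.state()["joint_pos"]);j[0]=-.75;manip.set_joints(j)
snap("1");print(telemetry.state()["clock"],telemetry.state()["tool_pos"])
from view import sheet
sheet([load("top1"),load("scene1")],"pics/r1.png",box=(-.005,.075,.035,.11))
t=load("top1")
print(proj(t,[jig([24.6,0,48]),jig([24.6,60,26])]))
for a in((184,216,198,230),(205,212,218,224)):
    print(a)
    for v in range(a[1],a[3]):print(v,t["image"][v,a[0]:a[2],0].round().astype(int))
E
```

```text
grip 0.013249517776410072 24.999632416293025 [-1.04797517  1.47775094  4.39173575]
turned 1.264578646371657 [-2.40290456 -6.39688552  4.42114702] [-1.05036859  0.10239718 -0.05010057]
10.9167 [ 0.34469514 -0.28633255  0.15906724]
[[212.05188082 215.85603534]
 [193.07687321 220.52124275]]
(184, 216, 198, 230)
216 [219 228 251 255 255 254 253 247 213 162 180 177 182 167]
217 [219 210 242 255 255 254 254 254 248 148 162 162 165 170]
218 [218 202 237 255 255 255 255 254 253 152 172 163 167 172]
219 [220 217 236 252 249 252 251 251 253 145 176 166 169 173]
220 [223 221 224 230 227 226 196 224 240 186 199 168 170 176]
221 [226 217 204 226 229 217 167 200 192 168 183 174 172 176]
222 [226 216 206 233 236 234 196 228 248 176 168 178 168 160]
223 [225 221 218 220 202 188 176 238 253 230 158 150 130 137]
224 [222 222 215 233 252 252 250 247 253 247 163 194 204 225]
225 [220 220 218 247 255 255 255 254 255 252 169 223 236 243]
226 [221 222 222 250 255 255 255 255 255 253 166 226 242 249]
227 [224 223 224 246 255 255 255 255 255 254 168 226 238 249]
228 [224 225 226 241 253 253 245 237 241 229 1
[... 213 characters left out ...]
]
214 [252 217 190 200 200 218 232 242 238 223 185 207 231]
215 [231 198 172 175 191 226 222 196 228 230 144 169 213]
216 [167 171 168 170 208 238 194 110 206 237 135 144 194]
217 [171 172 173 176 195 233 241 235 245 238 123 135 190]
218 [176 178 180 186 185 202 231 238 228 182 121 160 218]
219 [178 164 150 146 148 164 187 194 170 155 185 212 226]
220 [196 207 172 158 172 184 192 194 189 194 214 227 228]
221 [253 254 241 168 210 215 220 222 223 223 225 229 229]
222 [255 255 252 166 218 220 223 226 229 230 229 229 228]
223 [255 255 253 166 218 219 220 222 225 227 230 229 229][ WARN:0@17.283] global loadsave.cpp:1063 imwrite_ Unsupported depth image for selected encoder is fallbacked to CV_8U.
```

View pics/r1.png

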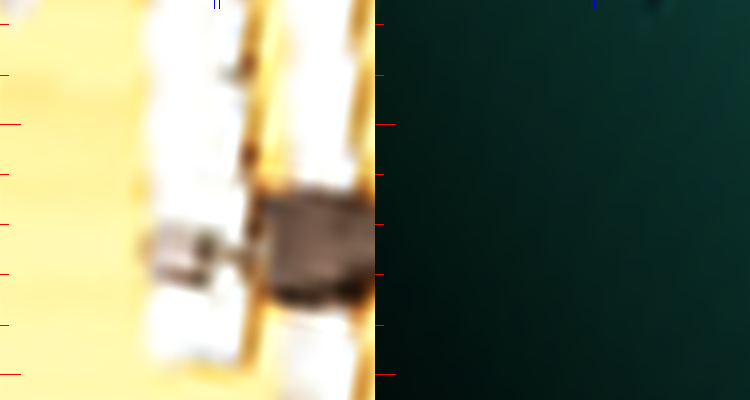

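The top view shows pointer and finger in one line at row ≈250 (x≈25). For a second view I'll swing the arm clear of the scene camera.

```bash
python3 - <<'E' 2>/dev/null
from turn import *
j=np.array(telemetry.state()["joint_pos"]);j[0]=-1.3;manip.set_joints(j)
snap("2");print(telemetry.state()["clock"])
a=[crop(load("scene"+n),160,212,215,262,7).clip(0,255).astype(np.uint8) for n in "02"]
cv2.imwrite("pics/s2.png",np.hstack(a))
s=load("scene2");print(proj(s,[jig([24.6,60,26]),jig([24.6,67,26]),jig([24.6,75,32]),jig([24.6,0,48])]))
E
```

```text
12.275
[[187.63660069 233.74563747]
 [185.11512514 234.27500351]
 [182.07242496 232.91809904]
 [208.44278845 222.20153186]]
```

View pics/s2.png

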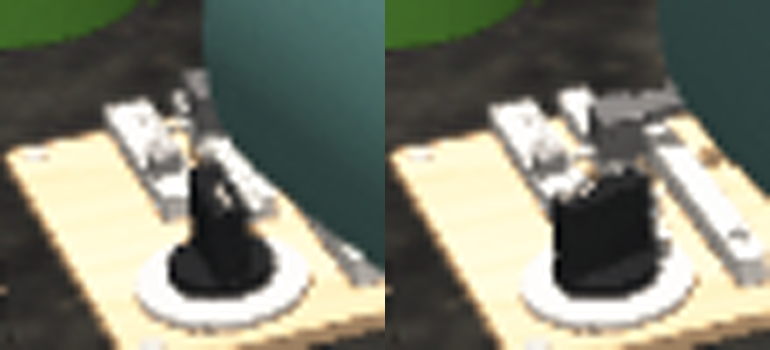

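The second view agrees: pointer at crop (583,153) beside the clip at (550,152). The pointer is set, so on to the bracket grasp and lift.

```bash
python3 - <<'E' 2>/dev/null
from turn import *
leg=(B@[-.050,0,0,1])[:3];a=.15+np.pi/2
st=jig([-49,-53,0]);print(leg,st,manip.inverse_kinematics([st[0],st[1],.03],rv(.2021+np.pi/2)))
eoat.set_gripper(.05,60)
manip.move_pose([leg[0],leg[1],.14],rv(a))
manip.move_linear([leg[0],leg[1],.018],.12)
print(telemetry.state()["contact_force"])
eoat.set_gripper(0,60);s=telemetry.state();print(s["gripper_width"],s["grasp_force"],s["contact_force"])
manip.move_linear([leg[0],leg[1],.11],.12)
manip.dwell(.2);s=telemetry.state();print(s["gripper_width"],s["contact_force"],s["moment"])
manip.move_linear([st[0],st[1],.11],.2,rot=rv(.2021+np.pi/2))
manip.dwell(.2);s=telemetry.state();print(s["clock"],s["tool_pos"],s["gripper_width"],s["contact_force"],s["moment"])
snap("3")
b=[crop(load("top3"),165,183,270,267,4),crop(load("scene3"),150,160,240,244,4)]
cv2.imwrite("pics/c3.png",np.hstack(b).clip(0,255).astype(np.uint8))
E
```

```text
[ 0.42104386 -0.33905281  0.        ] [ 0.46143582 -0.01345693  0.        ] [-8.31201546e-02  1.00535113e-01  2.22991596e+00 -4.44089210e-16
  8.11141585e-01 -2.85220155e-01]
[1.07976884 0.09507641 0.52377254]
0.009593380828899673 60.000002067536116 [-0.73384557 -0.09846961  0.88847395]
0.009709707787024542 [ 0.55502179  0.27791393 -4.46136176] [-0.03494961  0.04728642  0.03347918]
18.7167 [ 0.4614182  -0.01402818  0.10997871] 0.00956160903513584 [-0.23371895  0.38728908 -3.30388206] [-0.06514336 -0.03925414  0.02813027]
```

View pics/c3.png

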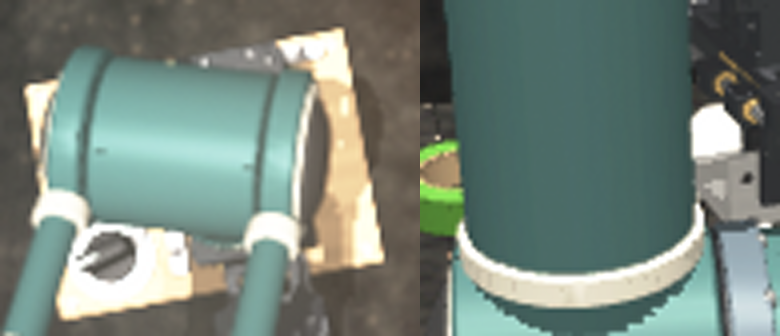

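The picture shows the bracket's leg held by the gripper (scene crop at about (735,185)); the arm hides the jig from above. Now lower it with force feedback.

```bash
cat > push.py <<'E'
from turn import *
JR=J[:3,:3]
def F(n=4):
    f=[];m=[]
    for _ in range(n): manip.dwell(.03);s=telemetry.state();f.append(s["contact_force"]);m.append(s["moment"])
    return JR.T@np.mean(f,0),JR.T@np.mean(m,0)      # jig axes
def until(p,d,step,maxd,base,axis,thr):
    """step target p along jig direction d until |force change| on axis exceeds thr"""
    p=np.array(p,float);go=0
    while go<maxd:
        p=p+JR@np.array(d)*step;go+=step;manip.move_linear(p,.03)
        f,m=F()
        if abs(f[axis]-base[axis])>thr:break
    s=telemetry.state();print("axis",axis,"moved %.2f mm"%(go*1e3),(f-base).round(1),m.round(2),"tcp jig",((s["tool_pos"]-J[:3,3])@JR*1e3).round(2),s["gripper_width"].round(4))
    return p
E
python3 - <<'E' 2>/dev/null
from push import *
p=np.array(telemetry.state()["tool_pos"]);st=jig([-49,-53,0]);base,_=F(8);print(base)
p=np.array([st[0],st[1],.033]);manip.move_linear(p,.1)
print((F()[0]-base).round(1))
p=until(p,[0,0,-1],.0005,.009,base,2,4)
p=p+[0,0,.001];manip.move_linear(p,.03);print(F())
np.savez("pics/st.npz",p=p,base=base);print(telemetry.state()["clock"])
E
```

```text
[-0.01690695  0.31692736 -4.1135049 ]
[ 0.1 -0.3  0.4]
```

```bash
sed -i 's/s\["gripper_width"\].round(4)/round(float(s["gripper_width"]),4)/' push.py
python3 - <<'E'
from push import *
base=np.array([0,.3,-4.1]);s=telemetry.state();print(s["clock"],s["tool_pos"],(F()[0]-base),F()[1])
E
```

```text
24.65 [ 0.46155405 -0.01348859  0.02807008] [-3.61494958  0.19278244  9.61862784] [0.08419834 0.47550061 0.01152414]
```

Run:
```python
from push import *
p=jig([-49,-53,0]);p[2]=.0288;manip.move_linear(p,.03)
base,_=F(6);print("base",base)
p=p+JR@[0,.041,0];manip.move_linear(p,.08);print("y in",(F()[0]-base).round(1))
p=p+JR@[.009,0,0];manip.move_linear(p,.08);print("x in",(F()[0]-base).round(1))
p=until(p,[0,1,0],.0006,.009,base,1,4)
p=p-JR@[0,.0006,0];manip.move_linear(p,.03)
p=until(p,[1,0,0],.0006,.009,base,0,4)
np.savez("pics/st.npz",p=p,base=base);print(telemetry.state()["clock"])
```

```text
base [ 0.28626752 -0.08450689 -3.9882504 ]
y in [-0.1  0.6 -0.2]
x in [-0.6 -0.1  0.2]
axis 1 moved 4.80 mm [-1.5 -6.1  0.9] [-1.11  0.17  0.01] tcp jig [-39.94  -8.04  28.92] 0.0094
axis 0 moved 1.80 mm [-4.1 -6.4  2.4] [-0.98  0.54  0.03] tcp jig [-39.41  -8.08  28.55] 0.0096
31.025
```

Run:
```python
from push import *
d=np.load("pics/st.npz");p=d["p"];base=d["base"]
p=p-JR@[0,.003,0];manip.move_linear(p,.03);f,m=F();s=telemetry.state()
print((f-base).round(1),m.round(2),((s["tool_pos"]-J[:3,3])@JR*1e3).round(2))
for i in range(8):
    p=p+JR@[.0006,0,0];manip.move_linear(p,.03);f,m=F();s=telemetry.state()
    print(((p-J[:3,3])@JR*1e3).round(2),((s["tool_pos"]-J[:3,3])@JR*1e3).round(2),(f-base).round(1),m.round(2))
    if f[0]-base[0]<-10:break
np.savez("pics/st.npz",p=p,base=base);print(telemetry.state()["clock"])
```

```text
[-0.3  0.2  0.2] [-0.03  0.04  0.01] [-38.1  -10.48  28.78]
[-37.6 -10.8  28.8] [-37.6  -10.74  28.78] [-0.2  0.2  0. ] [-0.05  0.02  0.02]
[-37.  -10.8  28.8] [-37.3  -10.78  28.68] [-1.2 -0.1  0.2] [-0.08  0.21  0.  ]
[-36.4 -10.8  28.8] [-37.34 -10.73  28.48] [-5.5 -0.4  1.6] [-0.13  0.66 -0.01]
[-35.8 -10.8  28.8] [-37.33 -10.69  28.37] [-6.8 -0.8  3.5] [-0.16  0.94 -0.  ]
[-35.2 -10.8  28.8] [-37.39 -10.66  28.21] [-8.6 -1.3  4.7] [-0.18  1.09 -0.01]
[-34.6 -10.8  28.8] [-37.4  -10.63  28.1 ] [-10.3  -0.9   5.6] [-0.17  1.27 -0.01]
33.7083
```

```bash
cat >> push.py <<'E'
def rep(t,base):
    f,m=F();s=telemetry.state();a=R.from_rotvec(s["tcp_rot"]).as_matrix()[:,1]
    print(t,((s["tool_pos"]-J[:3,3])@JR*1e3).round(2),"yaw",round(float(np.arctan2(a[1],a[0])),4),"f",(f-base).round(1),"m",m.round(2),round(s["clock"],1));return f-base,m
E
python3 - <<'E'
from push import *
d=np.load("pics/st.npz");p=d["p"];base=d["base"]
q=lambda x,y,z=28.6:jig([x,y,0])*[1,1,0]+[0,0,z/1000]
yaw=.2021+np.pi/2
manip.move_linear(q(-38.3,-10.5),.03);rep("back",base)
manip.move_linear(q(-38.3,-8.6),.03);rep("near",base)
y=-8.6
while y<-5.5:
    y+=.5;manip.move_linear(q(-38.3,y),.03);f,m=rep("y%.1f"%y,base)
    if f[1]<-9:break
for i in range(8):
    yaw+=.002;manip.move_linear(q(-38.3,y),.03,rot=rv(yaw));f,m=rep("yaw%.4f"%(yaw-np.pi/2),base)
    if m[2]<-.25:break
np.savez("pics/st.npz",p=q(-38.3,y),base=base,yaw=yaw,y=y)
E
```

```text
back [-37.34 -10.58  28.96] yaw 0.2021 f [-0.2 -0.1  0.2] m [-0.04  0.07 -0.01] 34.1
near [-38.16  -8.55  28.63] yaw 0.2022 f [-0.5  0.  -0.3] m [-0.03  0.02 -0.01] 34.5
y-8.1 [-38.18  -8.18  28.64] yaw 0.2021 f [ 0.2 -0.3 -0.3] m [-0.15  0.   -0.02] 34.9
y-7.6 [-38.18  -8.06  28.71] yaw 0.2024 f [-0.6 -4.8  0.5] m [-0.92  0.08 -0.  ] 35.3
y-7.1 [-38.18  -7.99  28.75] yaw 0.2028 f [-1.1 -6.6  0.6] m [-1.29  0.18  0.01] 35.6
y-6.6 [-38.18  -7.94  28.8 ] yaw 0.2031 f [-1.4 -9.4  0.9] m [-1.67  0.2   0.02] 36.0
yaw0.2041 [-38.13  -7.94  28.83] yaw 0.2049 f [-1.3 -9.2  0.9] m [-1.66  0.19 -0.01] 36.4
yaw0.2061 [-38.16  -7.93  28.81] yaw 0.2068 f [-1.1 -9.1  0.9] m [-1.67  0.2  -0.04] 36.8
yaw0.2081 [-38.16  -7.95  28.82] yaw 0.2087 f [-1.2 -9.1  1.1] m [-1.67  0.18 -0.12] 37.2
yaw0.2101 [-38.16  -7.95  28.81] yaw 0.2105 f [-1.6 -9.3  0.8] m [-1.66  0.2  -0.15] 37.6
yaw0.2121 [-38.15  -7.94  28.8 ] yaw 0.2124 f [-1.9 -9.6  1. ] m [-1.67  0.21 -0.19] 38.0
yaw0.2141 [-38.12  -7.95  28.85] yaw 0.2143 f [-1.1 -9.8  1.4] m [-1.68  0.17 -0.24] 38.3
yaw0.2161 [-38.12  -7.95  28.83] yaw 0.216 f [-1.2 -9.5  1.1] m [-1.67  0.21 -0.3 ] 38.7
```

Run:
```python
from push import *
d=np.load("pics/st.npz");base=d["base"];y=float(d["y"])
yaw=.2125+np.pi/2;r=rv(yaw)
q=lambda x,y,z:jig([x,y,0])*[1,1,0]+[0,0,z/1000]
manip.move_linear(q(-38.3,-7.4,28.6),.03,rot=r);rep("ease",base)
z=28.6
while z>26:
    z-=.4;manip.move_linear(q(-38.3,-7.4,z),.03);f,m=rep("z%.1f"%z,base)
    if f[2]>6:break
x=-38.3
while x<-33:
    x+=.6;manip.move_linear(q(x,-7.2,z),.03);f,m=rep("x%.1f"%x,base)
    if f[0]<-13 or f[2]>25:break
np.savez("pics/st.npz",base=base,x=x,z=z,y=-7.2,yaw=yaw)
```

```text
ease [-38.15  -8.03  28.75] yaw 0.2123 f [-0.5 -6.3  1. ] m [-1.18  0.11 -0.18] 39.1
z28.2 [-38.15  -8.07  28.52] yaw 0.2123 f [-1.9 -6.4  2.1] m [-1.15  0.19 -0.19] 39.5
z27.8 [-38.11  -8.08  28.23] yaw 0.2123 f [-2.3 -6.4  2.8] m [-1.14  0.19 -0.23] 39.9
z27.4 [-38.08  -8.1   28.1 ] yaw 0.2123 f [-2.9 -6.9  5.2] m [-1.08  0.37 -0.23] 40.2
z27.0 [-38.06  -8.14  28.07] yaw 0.2124 f [-4.6 -6.3  9.2] m [-1.07  0.58 -0.2 ] 40.6
x-37.7 [-38.07  -8.12  28.06] yaw 0.2126 f [-6.4 -7.4 11.4] m [-1.21  0.83 -0.22] 41.0
x-37.1 [-38.1   -8.13  28.03] yaw 0.2126 f [-8.  -7.9 13.3] m [-1.25  1.09 -0.18] 41.4
x-36.5 [-38.04  -8.13  28.07] yaw 0.2127 f [-10.6  -8.2  15.6] m [-1.27  1.35 -0.2 ] 41.8
x-35.9 [-38.09  -8.12  28.03] yaw 0.2128 f [-12.3  -8.4  18. ] m [-1.31  1.64 -0.22] 42.2
x-35.3 [-38.05  -8.11  28.05] yaw 0.2129 f [-14.3  -8.7  20.3] m [-1.35  1.91 -0.18] 42.5
```

x stopped at −38.05 on friction, short of the back-fence contact at −37.35. I'll unload and seat x first, then y.

Run:
```python
from push import *
d=np.load("pics/st.npz");base=d["base"]
r=rv(.2085+np.pi/2)
q=lambda x,y,z:jig([x,y,0])*[1,1,0]+[0,0,z/1000]
manip.move_linear(q(-38.6,-9.0,28.9),.03,rot=r);rep("free",base)
for x in(-37.6,-37,-36.2): manip.move_linear(q(x,-9.0,28.7),.03);rep("x%.1f"%x,base)
for y in(-8.4,-7.8,-7.2,-6.6,-6.2):
    manip.move_linear(q(-36.2,y,28.7),.03);f,m=rep("y%.1f"%y,base)
for x in(-35.6,-35): manip.move_linear(q(x,y,28.7),.03);rep("x%.1f"%x,base)
```

```text
free [-38.6   -8.59  28.64] yaw 0.2087 f [-0.1  0.1  0.2] m [-0.07  0.01 -0.02] 43.0
x-37.6 [-37.61  -8.93  28.59] yaw 0.2086 f [-0.3  0.6 -0.3] m [-0.03  0.   -0.02] 43.4
x-37.0 [-37.37  -8.95  28.56] yaw 0.2085 f [-1.8  0.5  0.6] m [-0.01  0.21  0.  ] 43.7
x-36.2 [-37.38  -8.78  28.32] yaw 0.2085 f [-4.5  0.9  2.4] m [ 0.03  0.72 -0.03] 44.1
y-8.4 [-37.31  -8.44  28.38] yaw 0.2085 f [-5.3 -0.4  2.4] m [-0.12  0.74 -0.09] 44.5
y-7.8 [-37.36  -8.16  28.37] yaw 0.2085 f [-5.3 -2.2  2.5] m [-0.4   0.76 -0.14] 44.9
y-7.2 [-37.3   -8.11  28.42] yaw 0.2088 f [-6.  -4.5  2.4] m [-0.81  0.82 -0.15] 45.3
y-6.6 [-37.29  -8.05  28.46] yaw 0.2092 f [-6.6 -6.5  2.6] m [-1.12  0.9  -0.15] 45.7
y-6.2 [-37.33  -8.    28.48] yaw 0.2094 f [-6.2 -8.5  2.4] m [-1.44  0.92 -0.18] 46.0
x-35.6 [-37.33  -8.    28.46] yaw 0.2095 f [-8.2 -9.   4.7] m [-1.43  1.17 -0.18] 46.4
x-35.0 [-37.29  -8.    28.45] yaw 0.2096 f [-10.1  -9.3   6.6] m [-1.49  1.42 -0.19] 46.8
```

Run:
```python
from push import *
d=np.load("pics/st.npz");base=d["base"]
q=lambda x,y,z:jig([x,y,0])*[1,1,0]+[0,0,z/1000]
for z in(28.3,27.9,27.5,27.1):
    manip.move_linear(q(-35.2,-6.2,z),.03);f,m=rep("z%.1f"%z,base)
    print(R.from_rotvec(telemetry.state()["tcp_rot"]).as_matrix()[2].round(4),telemetry.state()["gripper_width"])
    if f[2]>14:break
```

```text
z28.3 [-37.34  -8.02  28.23] yaw 0.2096 f [-10.7  -8.8   7.7] m [-1.44  1.39 -0.18] 47.2
[-0.0029 -0.0044 -1.    ] 0.009016121641460116
z27.9 [-37.34  -8.06  28.13] yaw 0.2096 f [-11.4  -9.   10.4] m [-1.43  1.58 -0.17] 47.6
[-0.0029 -0.0046 -1.    ] 0.0092398513316626
z27.5 [-37.37  -8.11  28.07] yaw 0.2096 f [-13.4  -8.8  13.5] m [-1.39  1.79 -0.18] 48.0
[-0.0029 -0.0048 -1.    ] 0.009861032914267437
z27.1 [-37.34  -8.1   28.06] yaw 0.2096 f [-14.8  -8.9  17.1] m [-1.34  2.   -0.17] 48.3
[-0.0029 -0.0049 -1.    ] 0.009554761894487772
```

Run:
```python
from push import *
d=np.load("pics/st.npz");base=d["base"]
q=lambda x,y,z:jig([x,y,0])*[1,1,0]+[0,0,z/1000]
Rd=R.from_rotvec(rv(.2085+np.pi/2));Rm=R.from_rotvec(telemetry.state()["tcp_rot"])
Rc=Rd*Rm.inv()*Rd
manip.move_linear(q(-35.2,-6.2,27.3),.03,rot=Rc.as_rotvec());f,m=rep("lev",base)
print(R.from_rotvec(telemetry.state()["tcp_rot"]).as_matrix()[2].round(4))
manip.dwell(.5);rep("hold",base)
snap("4")
b=[crop(load("top4"),165,183,270,267,4),crop(load("scene4"),150,190,240,274,4)]
cv2.imwrite("pics/c4.png",np.hstack(b).clip(0,255).astype(np.uint8))
```

```text
lev [-37.32  -8.09  28.04] yaw 0.2086 f [-13.8  -8.5  14.9] m [-1.4   1.97 -0.15] 48.7
[-0.e+00  1.e-04 -1.e+00]
hold [-37.29  -8.06  28.06] yaw 0.2087 f [-13.5  -8.6  15.2] m [-1.42  1.97 -0.17] 49.4
```

View pics/c4.png

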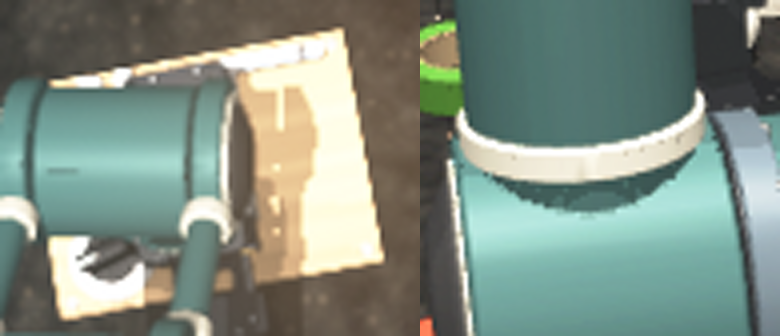

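The arm hides the corner in both views. Only the knob (top crop at about (108,258)) is visible, still turned. Forces show contact on both fences and the board (13.5, 8.6 and 15 N), at the positions where contact was found earlier.

```bash
python3 -c "
from cell import manip, cams, eoat, telemetry
print(manip.close_job())"
```

```text
the job is handed in; nothing more can be done
None
```

The job is handed in: the pointer was set to the clip (within about 0.5 mm by the top camera), and the bracket is held pressed on the board against both fences. That last part rests on force and position readings, because the arm hid the corner from both cameras.

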